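# Measure the field inside a coil with a hand-held probe

## Robot

A 6-joint arm with a two-finger parallel gripper is mounted at the origin on the work surface. World frame = base frame: x ahead of the robot, y to its left, z up, the work surface at z = 0. Lengths are in m, angles in rad, forces in N, time in s.
With the tool pointing down it reaches from about 0.35 to 0.875 m from the base axis. Payload 4.2 kg.
Tool frame: the origin (TCP) lies at the very end of the fingers, on their centre line; the grasp point (between the pads) lies 19 mm behind it (env.tcp_to_grasp is the distance from the TCP to the grasp point, in m); z points along the fingers, y is the direction in which the jaws open and shut (so a half turn about z gives the same grasp; the last joint's range is limited). The gripper opens to 87 mm and grips with 3 to 60 N. Pads are 19 mm wide; open, the fingers measure 117 mm over their backs; the gripper's body (75 mm by 190 mm) begins 51 mm behind the grasp point.
Start: joints at [-0.843, 0.385, 0.008, 0, -1.194, -0.259], TCP at [0.282, -0.558, 0.223] pointing down, gripper open.
Joint ranges: [-3.14, 3.14], [-1.21, 2.06], [-1.07, 1.41], [-3.16, 2.05], [-2.99, -0.16], [-3.1, 3.1]. Speed limits (rad/s): [2.79, 2.79, 3.14, 3.14, 3.14, 3.14].

## Interface

Orientations are given as a unit quaternion [w, x, y, z].
In Python, from workcell import env, grab_frame, calibration, ticket gives the robot as it stands. The module is installed in compiled form; this text tells all that it offers.
- The arm moves only by the tool send_rows, never from a script. Its arguments are lists of equal length, an entry for each row: "translation": the shift along the world's x, y, z in cm, a list of three; "roll": the turn about the world's z in degrees. In form: {"translation": [[dx, dy, dz], ...], "roll": [roll, ...]}. A call has 1 to 20 rows; each row is the pose to reach, as a shift and turn from the pose measured when the call began; what a row does not reach only later rows make up. A row lasts 1/10 s, in which the tool goes at most 50 mm and 8.59 degrees, less where a joint would pass 70% of its speed; a pose out of reach is approached as far as the arm can. A call with a gripper value outside its range is refused whole. "hand" is the opening, from -1 (shut) to 1 (fully open), set as the call begins (left out, the last holds). The fingers move at their own pace and stop on an object; "newtons" is the grip in N (left out, the last holds). Time passes only in rows, so rows that repeat a pose let the fingers close. It gives the time, the measured TCP pose, the force and the opening at its end, in the units of the state.
- env.read_state(): the state, without advancing time (a new reading comes with each control period).
- grab_frame(name): name is "side" or "top"; returns the picture (480x640x3 uint8, red, green, blue); there is no depth.
- calibration(name): a dict with "fx", "fy", "cx", "cy" (pixels), "D" ([k1, k2, p1, p2, k3] as OpenCV has them; the pictures are not rectified), "R" (3x3) and "t" (3): a world point X has camera coordinates R X + t. Camera axes: x right, y down, z forward; pixel columns grow to the right and rows downward; lengths in m; the calibration is good to about 2 mm. A picture is of the moment at which its call begins. calibration takes no time and is no camera call.
- ticket.job_done(): hands the job in, once; it reports no verdict.
The state is a dict: "t": time; "q": joint angles; "dq": joint speeds; "effort": joint torques, N m; "eef_pos": TCP position; "ee_rot": TCP orientation; "force": force on the tool from outside, world axes, zero at the start; "torque": the same for the moment, N m; "gripper_width": finger opening in m.
Only numpy, scipy, OpenCV 4.12 (cv2) and the standard library are available. Lean on these libraries where they do the work, as an engineer would, in place of code of your own. Each camera call takes 0.05 s, during which the arm holds its last target. There are 200 camera calls.

## Task

Take a reading of the field in the middle of the coil: first switch the coil on by pressing the push switch on the battery box until it stays fully down, then take the white field probe out of the rack by its handle and lower its rod upright into the bore of the coil without touching the coil, until the tip is halfway down the coil. Finish while holding it there, still, upright and centred in the bore; do not let go or rest it on anything. Leave the other things in the rack and on the table alone.

Things in the scene. Friction and masses are not known exactly. Their poses are not given: they have to be found in the camera images.
- button (a joint): travel of the round latching push switch on top of the battery box, m: 0 = off (up), 0.006 = fully down (its mechanical stop). Moves straight down, resists with about 5 N all the way, and stays where it is left (no spring).
- button_top (a point): centre of the flat top of the push switch, a black disc 24 mm across in a steel bezel of 36 mm, on the battery box (84 x 70 mm). Off, it is 48 mm above the table and 7 mm above the bezel; fully down, 1 mm above the bezel.
- coil: upright air-cored coil, fixed on a plywood board (150 x 290 mm, 12 mm thick) beside the battery box: black foot 86 mm square, copper winding 45 mm across, white round top flange 60 mm across, 107 mm high in all. A straight vertical bore of 22 mm diameter runs through it. Origin: on the bore axis under the foot, 12 mm above the table; z up along the bore; the switch lies 167 mm away towards -y.
- coil_mouth (a point): centre of the bore's mouth, in the plane of the top flange's upper face, 119 mm above the table; z up along the bore axis. Halfway down the coil is 53 mm below this point.
- wand: the field probe: white handle with flat faces, 22 mm (its x) by 34 mm (its y), 80 mm tall (z), and below it on the same axis a straight round rod, 8 mm diameter, 110 mm long; 0.08 to 0.17 kg. Origin: centre of the handle's underside; z up the handle. At the start it hangs upright in one of the rack's holes, its underside on the rack's top, its x roughly across the rack's row of holes.
- probe_tip (a point): centre of the lower end of the probe's rod (black end), 110 mm below the handle's underside on the same axis.
- rack: wooden rack, fixed: 70 mm (x) by 250 mm (y), top board's upper face 120 mm above the table, three holes of 14 mm in a row along y at -82, 0 and +82 mm. Origin: centre of its underside on the table.
- thermometer: bystander in the rack: round black handle 22 mm across, 55 mm tall, with a thin 5 mm steel stem. Origin: centre of the handle's underside, on the rack's top.
- core: bystander in the rack: iron core rod of 10 mm with a low round black head, 28 mm across, 18 mm tall. Origin: centre of the head's underside, on the rack's top.
- spool: bystander: small white spool 32 mm across, 40 mm tall, standing on the table. Origin: centre of its underside.
- screwdriver: bystander: screwdriver 170 mm long lying on the table. Origin: under it, on its length.
There are look-alikes about, which are no part of the job. Of the things that look like the wand, the larger one is meant.

How it is judged:
By the outcome, as a careful person would: the job done as asked, in the order asked, and still so for the second after the job is handed in, while the arm keeps its last pose, push and grip.
It also fails if it takes over 67 s, if anything falls off the work surface, if the arm or the gripper's body presses on something with over 40 N, if the wrist force passes 120 N, or if a joint passes its speed limit or range.

## Working session

There is one attempt and no reset: what is moved stays moved. The work goes in short steps, Python scripts to look and compute and a tool call to move; the robot and the scene stay as the last step left them, time stands still between calls to the robot, and variables do not carry over. Pictures are saved under pics/ and viewed, about 8 in all and at most 12, crops included, and the job is handed in when it is done.

Besides the shell and the picture viewer there is one more tool, called after "Emit:" by a JSON object that holds its "op" and its "data", one argument or row to a line. send_rows: Moves the arm, as the interface text tells. Its arguments: {"type":"object","properties":{"translation":{"type":"array"},"roll":{"type":"array"},"hand":{"type":"number"},"newtons":{"type":"number"}},"required":["translation","roll"]}

```bash
mkdir -p pics; cat > h.py <<'E'
import numpy as np, cv2
from workcell import env, grab_frame, calibration, ticket
def K(n):
    c=calibration(n); return c,np.array([[c['fx'],0,c['cx']],[0,c['fy'],c['cy']],[0,0,1.]]),np.array(c['D'],float)
def save(n,f,crop=None,s=1):
    im=cv2.cvtColor(grab_frame(n),cv2.COLOR_RGB2BGR); cv2.imwrite('pics/raw_'+f,im)
    if crop: im=im[crop[1]:crop[3],crop[0]:crop[2]]
    cv2.imwrite('pics/'+f,cv2.resize(im,None,fx=s,fy=s,interpolation=cv2.INTER_CUBIC))
def ray(n,p):
    c,k,D=K(n); u=cv2.undistortPoints(np.array([[p]],float),k,D)[0,0]
    R=np.array(c['R']);t=np.array(c['t']).ravel()
    return -R.T@t, R.T@np.array([u[0],u[1],1])
def onz(n,p,z):
    o,d=ray(n,p); return o+d*(z-o[2])/d[2]
def proj(n,X):
    c,k,D=K(n); return cv2.projectPoints(np.array(X,float).reshape(-1,1,3),cv2.Rodrigues(np.array(c['R'],float))[0],np.array(c['t'],float),k,D)[0][:,0]
E
python3 - <<'E'
from h import *
save('top','t0.png');save('side','s0.png')
for n in('top','side'):
    print(n,ray(n,(320,240)),calibration(n)['fx'])
print(env.read_state())
E
```

```text
top (array([ 0.57731508, -0.00308462,  0.85687263]), array([ 0.09737998,  0.00178905, -0.99525505])) 454.08918194178415
side (array([0.16441279, 0.69891783, 0.60674969]), array([ 0.47690644, -0.71380371, -0.51295218])) 470.5378965823395
{'t': 0.1, 'q': array([-8.43372695e-01,  3.85473311e-01,  6.79893196e-03, -4.47639086e-04,
       -1.19400272e+00, -2.58562752e-01]), 'dq': array([ 0.00117601, -0.00093015,  0.00165207,  0.00058828, -0.00098581,
        0.00010338]), 'effort': array([-2.39661285e-04, -3.91690135e+01,  1.87935680e+01,  4.23191965e+00,
        1.34230050e-02, -7.14695511e-05]), 'eef_pos': array([ 0.28218183, -0.55708334,  0.22158521]), 'ee_rot': array([-2.61783704e-04, -2.32208644e-01,  9.72665522e-01,  9.26862664e-04]), 'force': array([ 0.38224215, -0.10205245,  0.3970401 ]), 'torque': array([ 0.00771099,  0.08049807, -0.0549099 ]), 'gripper_width': 0.08673812802721939}
```

View pics/t0.png

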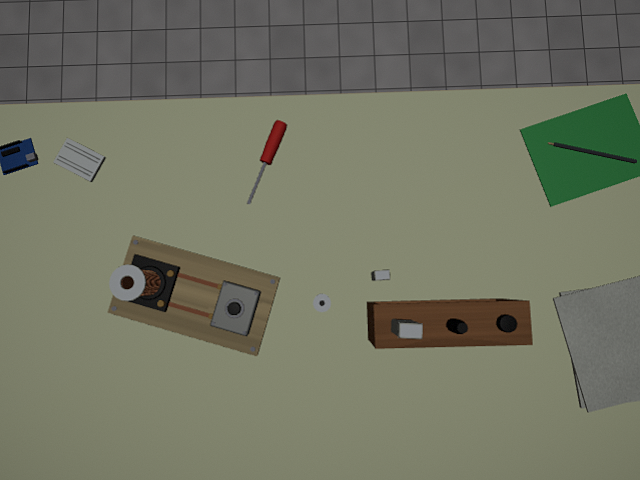

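View pics/s0.png

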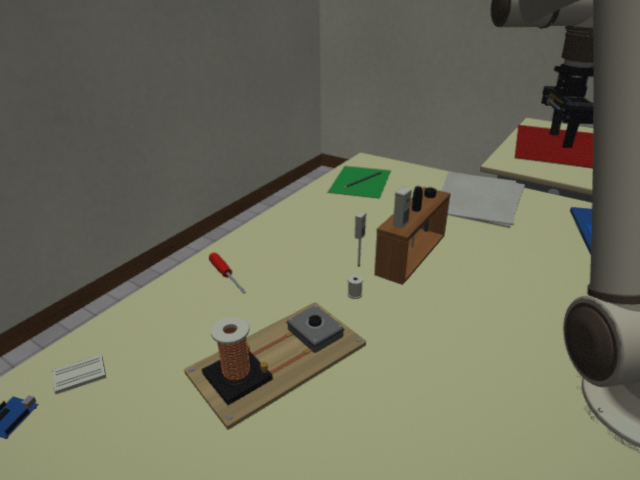

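The top view shows the coil's mouth at (127,283), the switch at (234,309), the spool at (322,303) and the rack spanning x 368–532. There are two wand-like things:
- **A:** the white handle in the rack's left hole, top (408,329), side (402,208).
- **B:** a smaller white one in front of the rack, top (381,275), side (360,226).

A fits, because it is the larger one and hangs in a rack hole. I'll confirm that in one enlarged crop.

```bash
python3 - <<'E'
import cv2,numpy as np
t=cv2.imread('pics/raw_t0.png');s=cv2.imread('pics/raw_s0.png')
g=lambda i,c,k:cv2.resize(i[c[1]:c[3],c[0]:c[2]],None,fx=k,fy=k,interpolation=cv2.INTER_CUBIC)
a=np.vstack([g(t,(360,260,460,360),4),np.zeros((200,400,3),np.uint8)])
a[400:600]=g(t,(205,284,272,334),4)[:200,:].copy() if 0 else np.pad(g(t,(205,284,272,334),4),((0,0),(0,132),(0,0)))
b=g(s,(345,170,445,295),4); b=np.pad(b,((0,100),(0,0),(0,0)))
cv2.imwrite('pics/c1.png',np.hstack([a,b]))
c=np.hstack([g(t,(100,250,180,320),5),g(s,(190,300,270,400),4)[:350]]);c=np.clip(c.astype(float)*1.5,0,255)
cv2.imwrite('pics/c2.png',c)
E
```

```text
[ WARN:0@0.094] global loadsave.cpp:1063 imwrite_ Unsupported depth image for selected encoder is fallbacked to CV_8U.
```

View pics/c1.png

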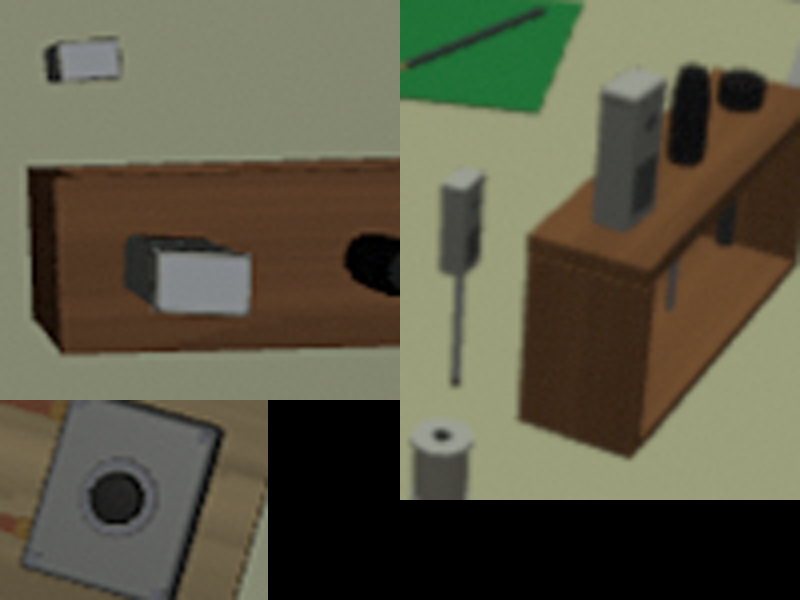

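View pics/c2.png

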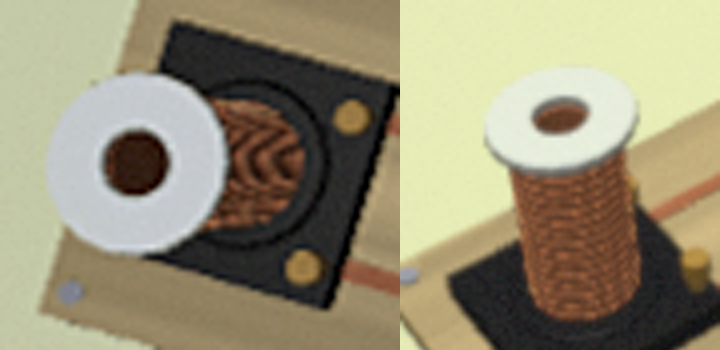

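A is confirmed: it is clearly larger than B, and its handle rests on the rack's top. B is the small look-alike, standing about 5 cm in front of the rack. Next I compute positions.

```bash
python3 - <<'E'
from h import *
def tri(a,b):
    o1,d1=ray('top',a);o2,d2=ray('side',b)
    s=np.linalg.lstsq(np.c_[d1,-d2],o2-o1,rcond=None)[0]
    p,q=o1+s[0]*d1,o2+s[1]*d2; return (p+q)/2,np.linalg.norm(p-q)*1e3
np.set_printoptions(precision=4,suppress=True)
t=cv2.imread('pics/raw_t0.png');s=cv2.imread('pics/raw_s0.png')
def blob(im,box,thr,f):
    g=im[box[1]:box[3],box[0]:box[2]];g=cv2.resize(g,None,fx=8,fy=8,interpolation=cv2.INTER_CUBIC)
    m=f(g,thr).astype(np.uint8); cs,_=cv2.findContours(m,cv2.RETR_EXTERNAL,cv2.CHAIN_APPROX_NONE)
    c=max(cs,key=cv2.contourArea); return c,lambda p:(np.array(p)-3.5)/8+box[:2]
white=lambda g,th:g.min(2)>th
dark=lambda g,th:g.max(2)<th
for nm,im,box,th in(('top',t,(100,255,155,310),135),('side',s,(205,312,258,348),130)):
    c,f=blob(im,box,th,white);e=cv2.fitEllipse(cv2.convexHull(c));print(nm,'flange',f(e[0]),np.array(e[1])/8,onz(nm,f(e[0]),.119))
    globals()[nm+'F']=f(e[0])
print('tri mouth',tri(topF,sideF))
for nm,im,box in(('top',t,(224,298,245,320)),('side',s,(305,312,325,328))):
    c,f=blob(im,box,60,dark);e=cv2.fitEllipse(cv2.convexHull(c));print(nm,'btn',f(e[0]),np.array(e[1])/8,onz(nm,f(e[0]),.048))
c,f=blob(t,(392,312,430,345),125,white);r=cv2.minAreaRect(c);b=[onz('top',f(p),.2) for p in cv2.boxPoints(r)]
print('wand',f(r[0]),onz('top',f(r[0]),.2),'\n',np.array(b),np.linalg.norm(b[0]-b[1]),np.linalg.norm(b[1]-b[2]), tri(f(r[0]),(402.6,190.6)))
# board / rack yaw
P=[onz('top',p,.012) for p in((135,237),(279,278),(257,354),(109,312))];print('board',np.array(P)[:,:2])
P=[onz('top',p,.12) for p in((376,348),(532,344),(528,301),(368,303))];print('rack',np.array(P)[:,:2])
print('small',onz('top',(382,275),.12))
E
```

```text
top flange [131.3418 281.3464] [24.5753 31.3996] [0.5911 0.3063 0.119 ]
side flange [229.3881 328.4706] [24.6958 38.2177] [0.5896 0.3184 0.119 ]
tri mouth (array([0.5934, 0.3114, 0.1113]), np.float64(5.629331006470476))
top btn [233.7109 308.1576] [13.4711 14.1875] [0.54   0.1542 0.048 ]
side btn [314.4916 320.3697] [11.7878 13.6044] [0.5368 0.1628 0.048 ]
wand [410.4284 330.4059] [ 0.5086 -0.1268  0.2   ] 
 [[ 0.5003 -0.1106  0.2   ]
 [ 0.5191 -0.1122  0.2   ]
 [ 0.517  -0.143   0.2   ]
 [ 0.4982 -0.1413  0.2   ]] 0.018817951458728967 0.030858660097294096 (array([ 0.5094, -0.1267,  0.1976]), np.float64(2.2953144341372997))
board [[0.6758 0.3453]
 [0.5914 0.0765]
 [0.4542 0.1195]
 [0.5378 0.3918]]
rack [[ 0.4742 -0.0859]
 [ 0.4738 -0.3333]
 [ 0.5415 -0.3319]
 [ 0.5455 -0.0759]]
small [ 0.5897 -0.1003  0.12  ]
```

```bash
cat > fit.py <<'E'
from h import *
from scipy.optimize import minimize
def ring(n,im,c,z,r):
    a=np.linspace(0,2*np.pi,72,endpoint=False)
    P=np.vstack([np.c_[c[0]+q*np.cos(a),c[1]+q*np.sin(a),np.full(72,z)] for q in r])
    p=proj(n,P).astype(np.float32)
    return cv2.remap(im,p[:,:1],p[:,1:],cv2.INTER_CUBIC).mean()
def fitc(n,im,c0,z,ri,ro,sign):
    f=lambda c:-sign*(ring(n,im,c,z,ri)-ring(n,im,c,z,ro))
    g=np.linspace(-.012,.012,13); c0=min((np.array(c0)+[i,j] for i in g for j in g),key=f)
    r=minimize(f,c0,method='Nelder-Mead',options=dict(initial_simplex=np.array([c0,c0+[.002,0],c0+[0,.002]])));return r.x,-r.fun
E
python3 - <<'E'
from fit import *
im={n:cv2.imread(f'pics/raw_{n[0]}0.png')[...,1].astype(np.float32) for n in('top','side')}
for n in im:
    print(n,'flange hole',fitc(n,im[n],(.590,.3135),.119,(.0125,.0145),(.0075,.0095),1))
    print(n,'button',fitc(n,im[n],(.540,.155),.048,(.014,.0155),(.009,.0105),1))
    print(n,'flange rim',fitc(n,im[n],(.590,.3135),.119,(.027,.0285),(.0315,.033),1))
E
```

```text
top flange hole (array([0.5899575 , 0.31372271]), np.float64(117.13518524169922))
top button (array([0.54003695, 0.15405272]), np.float64(71.16368103027344))
top flange rim (array([0.59007239, 0.3142726 ]), np.float64(57.05187225341797))
side flange hole (array([0.58947436, 0.31811564]), np.float64(89.84605407714844))
side button (array([0.53499664, 0.16495002]), np.float64(57.53785705566406))Traceback (most recent call last):
  File "<stdin>", line 6, in <module>
  File "fit.py", line 11, in fitc
    r=minimize(f,c0,method='Nelder-Mead',options=dict(initial_simplex=np.array([c0,c0+[.002,0],c0+[0,.002]])));return r.x,-r.fun
    res = _minimize_neldermead(fun, x0, args, callback, bounds=bounds,
                               **options)
    fsim[j] = func(sim[j])
              ~~~~^^^^^^^^
    fx = function(np.copy(x), *(wrapper_args + args))
  File "fit.py", line 9, in <lambda>
    f=lambda c:-sign*(ring(n,im,c,z,ri)-ring(n,im,c,z,ro))
                      ~~~~^^^^^^^^^^^^^
  File "fit.py", line 6, in ring
    p=proj(n,P).astype(np.float32)
      ~~~~^^^^^
  File "h.py", line 16, in proj
    c,k,D=K(n); return cv2.projectPoints(np.array(X,float).reshape(-1,1,3),cv2.Rodrigues(np.array(c['R'],float))[0],np.array(c['t'],float),k,D)[0][:,0]
          ~^^^
  File "h.py", line 4, in K
    c=calibration(n); return c,np.array([[c['fx'],0,c['cx']],[0,c['fy'],c['cy']],[0,0,1.]]),np.array(c['D'],float)
ValueError: time passes only in moves, steps and waits
```

Emit:
{"op": "send_rows", "data": {
  "translation": [
    [0, 0, 4],
    [0, 5, 4],
    [0, 10, 4],
    [1, 15, 4],
    [2, 20, 4],
    [4, 25, 4],
    [6, 30, 4],
    [8, 35, 4],
    [10, 40, 4],
    [12, 45, 4],
    [15, 50, 4],
    [18, 55, 4],
    [20, 59, 4],
    [22, 63, 4],
    [24, 67, 4],
    [25.5, 71, 4],
    [25.7, 71.2, 4],
    [25.7, 71.2, 4],
    [25.7, 71.2, 4]
  ],
  "roll": [0, 0, 0, 0, 0, 0, 0, 0, 0, 0, 0, 0, 0, 0, 0, 0, 0, 0, 0],
  "hand": -1,
  "newtons": 20
}}

```text
t: 2.0
eef_pos: [0.5386, 0.1544, 0.2609]
ee_rot: [-0.001, -0.232, 0.973, 0.001]
force: [-0.3, 0.0, 0.9]
gripper_width: 0.0003
```

Emit:
{"op": "send_rows", "data": {
  "translation": [
    [0, 0.1, -4],
    [0, 0.1, -8],
    [0, 0.1, -12],
    [0, 0.1, -16],
    [0, 0.1, -19],
    [0, 0.1, -20.5],
    [0, 0.1, -20.8],
    [0, 0.1, -20.8]
  ],
  "roll": [0, 0, 0, 0, 0, 0, 0, 0]
}}

```text
t: 2.8
eef_pos: [0.5385, 0.1543, 0.0534]
ee_rot: [-0.001, -0.232, 0.973, 0.001]
force: [-0.3, 0.2, -0.2]
gripper_width: 0.0007
```

```bash
python3 - <<'E'
from h import *
save('top','t1.png');save('side','s1.png')
t=cv2.imread('pics/raw_t1.png');s=cv2.imread('pics/raw_s1.png')
g=lambda i,c,k:cv2.resize(i[c[1]:c[3],c[0]:c[2]],None,fx=k,fy=k,interpolation=cv2.INTER_CUBIC)
cv2.imwrite('pics/c3.png',np.hstack([g(t,(180,260,280,360),4),g(s,(265,270,365,370),4)]))
print(env.read_state()['eef_pos'],env.read_state()['force'])
E
```

```text
[0.53938256 0.15526752 0.05452344] [-0.56644733 -0.09810497  0.14658412]
```

View pics/c3.png

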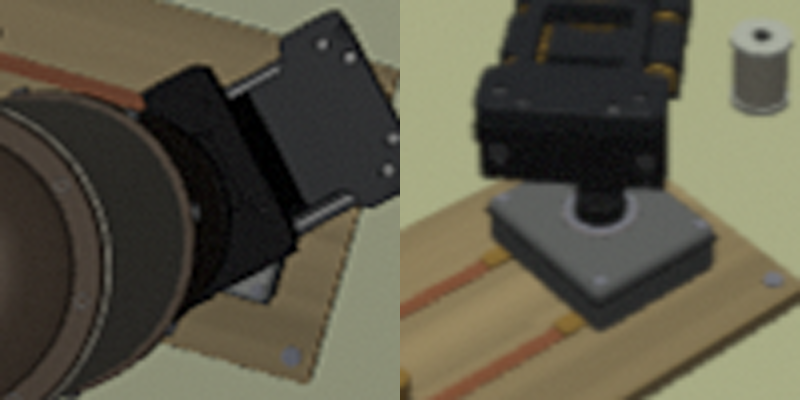

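The side view shows the shut fingers directly above the switch at crop (600,205), with the bezel ring around them. I'll press now.

Emit:
{"op": "send_rows", "data": {
  "translation": [
    [0, 0, -0.4],
    [0, 0, -0.7],
    [0, 0, -0.9],
    [0, 0, -1.0],
    [0, 0, -1.1],
    [0, 0, -1.1]
  ],
  "roll": [0, 0, 0, 0, 0, 0]
}}

```text
t: 3.5
eef_pos: [0.5399, 0.1555, 0.0439]
ee_rot: [0.001, -0.232, 0.973, 0.001]
force: [0.4, -0.7, 5.1]
gripper_width: -0.0
```

Emit:
{"op": "send_rows", "data": {
  "translation": [
    [0, 0, -0.1],
    [0, 0, -0.2],
    [0, 0, -0.3],
    [0, 0, -0.3]
  ],
  "roll": [0, 0, 0, 0]
}}

```text
t: 3.9
eef_pos: [0.54, 0.1555, 0.0423]
ee_rot: [0.001, -0.233, 0.973, 0.001]
force: [-3.2, -1.2, 12.8]
gripper_width: 0.0004
```

Emit:
{"op": "send_rows", "data": {
  "translation": [
    [0, 0, -0.1],
    [0, 0, -0.2],
    [0, 0, -0.2]
  ],
  "roll": [0, 0, 0]
}}

```text
t: 4.2
eef_pos: [0.54, 0.1555, 0.0423]
ee_rot: [0.001, -0.233, 0.972, 0.001]
force: [-5.1, -1.3, 16.0]
gripper_width: 0.0005
```

The force went from 5 N to 16 N with no further travel and the TCP at 42 mm, so the switch is at its stop. Next is the wand.

Emit:
{"op": "send_rows", "data": {
  "translation": [
    [0, 0, 2],
    [0, 0, 6],
    [0, 0, 11],
    [0, 0, 16],
    [0, 0, 20],
    [0, -2, 22],
    [-1, -6, 22],
    [-1, -11, 22],
    [-2, -16, 22],
    [-2.5, -21, 22],
    [-3, -25, 22],
    [-3.1, -27.5, 22],
    [-3.1, -28.2, 22],
    [-3.1, -28.2, 22],
    [-3.1, -28.2, 22],
    [-3.1, -28.2, 22],
    [-3.1, -28.2, 22]
  ],
  "roll": [0, 0, 0, 0, 0, 7, 14, 22, 30, 38, 46, 54, 59, 59, 59, 59, 59],
  "hand": 0.26
}}

```text
t: 5.9
eef_pos: [0.5091, -0.1256, 0.2621]
ee_rot: [0.001, -0.682, 0.732, 0.001]
force: [0.6, 0.5, -0.6]
gripper_width: 0.0547
```

```bash
python3 - <<'E'
from fit import *
save('top','t2.png');save('side','s2.png')
t=cv2.imread('pics/raw_t2.png');s=cv2.imread('pics/raw_s2.png')
g=lambda i,c,k:cv2.resize(i[c[1]:c[3],c[0]:c[2]],None,fx=k,fy=k,interpolation=cv2.INTER_CUBIC)
cv2.imwrite('pics/c4.png',np.hstack([g(t,(190,260,290,360),3),g(s,(285,290,365,370),5)[:300,:400],g(s,(345,120,445,270),2)]))
im=t[...,1].astype(np.float32)
for z in(.048,.042): print(z,fitc('top',im,(.540,.155),z,(.014,.0155),(.009,.0105),1))
print(env.read_state()['eef_pos'],env.read_state()['ee_rot'],env.read_state()['q'],env.read_state()['gripper_width'])
E
```

```text
0.048 (array([0.54012107, 0.1535535 ]), np.float64(71.2925796508789))
0.042 (array([0.53985852, 0.15472984]), np.float64(72.4315414428711))
[ 0.50910865 -0.12579369  0.26224588] [ 6.10071289e-04 -6.81861284e-01  7.31480389e-01  1.12167211e-03] [ 0.06586745  0.18611056 -0.16894886 -0.00267598 -1.21621107 -0.13512423] 0.05482176823590093
```

View pics/c4.png

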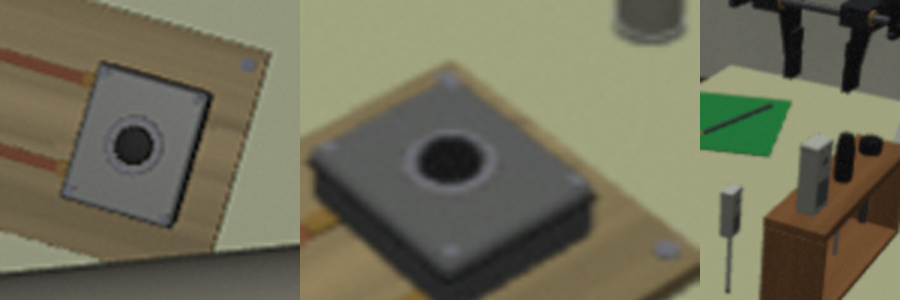

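The button is now nearly flush in its bezel, so the switch is on. The fingers hang over the wand at side pixels about (392,158) and (420,165). I'll check the alignment by projecting the TCP.

```bash
python3 - <<'E'
from h import *
print(proj('side',[[.509,-.1257,.262],[.509,-.1257,.2],[.5086,-.1268,.2],[.509,-.13,.2],[.515,-.1257,.2]]))
E
```

```text
[[405.67181918 161.12833198]
 [403.23925129 189.6920476 ]
 [403.64522925 189.54456583]
 [404.12325021 188.94585215]
 [400.55643428 189.03509013]]
```

Emit:
{"op": "send_rows", "data": {
  "translation": [
    [0, -0.1, -2],
    [0, -0.1, -4],
    [0, -0.1, -6],
    [0, -0.1, -8],
    [0, -0.1, -10],
    [0, -0.1, -11.5],
    [0, -0.1, -11.8],
    [0, -0.1, -11.8]
  ],
  "roll": [0, 0, 0, 0, 0, 0, 0, 0]
}}

```text
t: 6.8
eef_pos: [0.5092, -0.1266, 0.1442]
ee_rot: [0.0, -0.682, 0.731, 0.001]
force: [0.9, -0.4, 0.6]
gripper_width: 0.0547
```

Emit:
{"op": "send_rows", "data": {
  "translation": [
    [0, 0, 0],
    [0, 0, 0],
    [0, 0, 0],
    [0, 0, 0],
    [0, 0, 0],
    [0, 0, 0],
    [0, 0, 0],
    [0, 0, 0]
  ],
  "roll": [0, 0, 0, 0, 0, 0, 0, 0],
  "hand": -1,
  "newtons": 30
}}

```text
t: 7.6
eef_pos: [0.509, -0.1266, 0.1444]
ee_rot: [0.0, -0.682, 0.731, 0.001]
force: [-2.4, 0.6, 2.6]
gripper_width: 0.022
```

Grip width is 22 mm, as expected. I'll lift straight up.

Emit:
{"op": "send_rows", "data": {
  "translation": [
    [0, 0, 0.5],
    [0, 0, 1.5],
    [0, 0, 3],
    [0, 0, 5],
    [0, 0, 7],
    [0, 0, 9],
    [0, 0, 11],
    [0, 0, 13],
    [0, 0, 14.5],
    [0, 0, 15],
    [0, 0, 15],
    [0, 0, 15]
  ],
  "roll": [0, 0, 0, 0, 0, 0, 0, 0, 0, 0, 0, 0]
}}

```text
t: 8.8
eef_pos: [0.5085, -0.1265, 0.2936]
ee_rot: [-0.0, -0.682, 0.731, 0.002]
force: [-0.1, 0.1, -0.6]
gripper_width: 0.0221
```

```bash
python3 - <<'E'
from h import *
save('side','s3.png',(340,80,480,280),3)
s=env.read_state();p=s['eef_pos'];print(p,s['force'],s['gripper_width'])
print(proj('side',[p+[0,0,-.0244],p+[0,0,-.1344]]), 'axis expected px: underside, tip; crop', 3*(proj('side',[p+[0,0,-.0244],p+[0,0,-.1344]])-[340,80]))
E
```

```text
[ 0.50844849 -0.1265132   0.29329892] [ 0.67391665  0.26842777 -0.31969182] 0.021909705615809523
[[406.37914204 157.7616297 ]
 [402.0987173  207.5539218 ]] axis expected px: underside, tip; crop [[199.13742611 233.28488911]
 [186.29615191 382.6617654 ]]
```

View pics/s3.png

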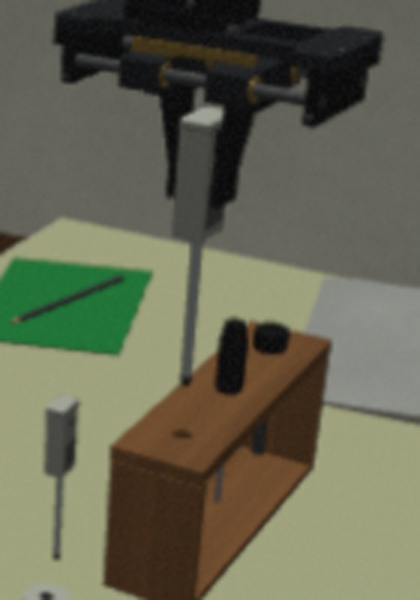

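The tip appears at crop (186,383), exactly where an upright wand on the tool axis should be. I'll carry it to a hover above the coil.

Emit:
{"op": "send_rows", "data": {
  "translation": [
    [0, 1, 1],
    [0, 3, 1],
    [0.5, 6, 1],
    [1, 9, 1],
    [1.5, 12, 1],
    [2, 15, 1],
    [2.5, 18, 1],
    [3.2, 21, 1],
    [4, 24, 1],
    [4.8, 27, 1],
    [5.5, 30, 1],
    [6.2, 33, 1],
    [6.9, 36, 1],
    [7.4, 39, 1],
    [7.8, 41, 1],
    [8, 43, 0.5],
    [8.1, 44, 0],
    [8.1, 44.2, 0],
    [8.1, 44.2, 0],
    [8.1, 44.2, 0]
  ],
  "roll": [0, 0, 0, 0, 0, 0, 0, 0, 0, 0, 0, 0, 0, 0, 0, 0, 0, 0, 0, 0]
}}

```text
t: 10.85
eef_pos: [0.5895, 0.3147, 0.2938]
ee_rot: [-0.0, -0.682, 0.732, 0.002]
force: [0.3, -0.0, -0.7]
gripper_width: 0.0218
```

```bash
cat > look.py <<'E'
import sys
from fit import *
k=sys.argv[1]; n=int(sys.argv[2]) if len(sys.argv)>2 else 1
save('top',f't{k}.png');save('side',f's{k}.png')
t=cv2.imread(f'pics/raw_t{k}.png');s=cv2.imread(f'pics/raw_s{k}.png')
g=lambda i,c,k:cv2.resize(i[c[1]:c[3],c[0]:c[2]],None,fx=k,fy=k,interpolation=cv2.INTER_CUBIC)
cv2.imwrite(f'pics/c{k}.png',np.hstack([g(t,(90,240,170,340),5),g(s,(190,260,270,360),5)]))
st=env.read_state();p=st['eef_pos'];print(p,st['ee_rot'],st['force'],st['gripper_width'])
for m,im in(('top',t),('side',s)):
    print(m,'mouth rim',fitc(m,im[...,1].astype(np.float32),(.590,.315),.119,(.027,.0285),(.0315,.033),1)[0])
    q=proj(m,[p+[0,0,-.0244],p+[0,0,-.1344]]);o=(90,240) if m=='top' else (190,260)
    print(m,'expected crop px underside,tip',5*(q-o).round(2))
E
python3 look.py 5
```

```text
[0.58957762 0.31462609 0.29404481] [-6.06099942e-05 -6.81617678e-01  7.31705640e-01  2.04784698e-03] [-0.64534591  0.40474983 -0.74750989] 0.021680866526449075
top mouth rim [0.59006198 0.31430834]
top expected crop px underside,tip [[-69.25 209.55]
 [124.15 211.45]]
side mouth rim [0.59014344 0.31772285]
side expected crop px underside,tip [[145.35 -77.9 ]
 [190.25 233.15]]
```

View pics/c5.png

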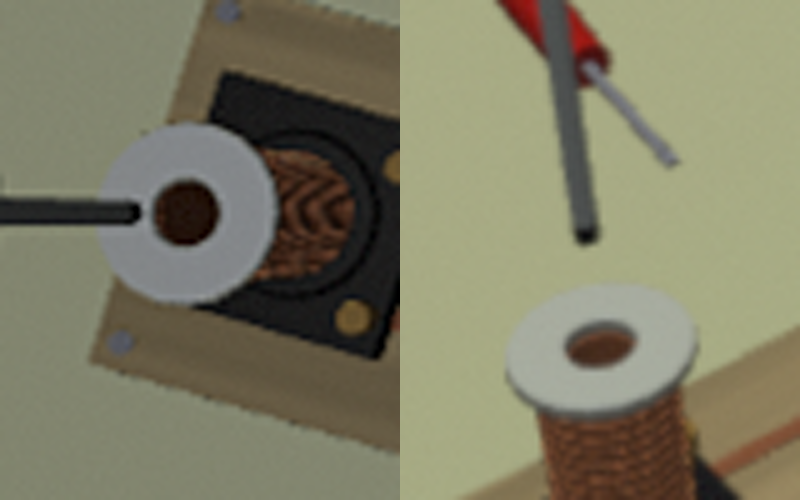

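Compared with prediction, the tip sits about 4 crop px (1.2 mm) off in the top view and (−3,+4) crop px off in the side view. After correcting both cameras for that, they agree on the mouth at about (0.5903, 0.3153). I'll shift by +0.7 and +0.6 mm and lower the rod partway.

Emit:
{"op": "send_rows", "data": {
  "translation": [
    [0.07, 0.06, 0],
    [0.07, 0.06, 0],
    [0.07, 0.06, -1],
    [0.07, 0.06, -2],
    [0.07, 0.06, -3],
    [0.07, 0.06, -4],
    [0.07, 0.06, -5],
    [0.07, 0.06, -5.5],
    [0.07, 0.06, -5.5],
    [0.07, 0.06, -5.5]
  ],
  "roll": [0, 0, 0, 0, 0, 0, 0, 0, 0, 0]
}}

```text
t: 11.95
eef_pos: [0.5905, 0.3153, 0.2393]
ee_rot: [0.0, -0.682, 0.732, 0.002]
force: [0.3, 0.3, -0.6]
gripper_width: 0.0219
```

```bash
python3 look.py 6
```

```text
[0.59061669 0.31543403 0.23975172] [ 6.36125495e-04 -6.81663323e-01  7.31663200e-01  1.91616924e-03] [-0.17609733 -0.56676675 -0.82087702] 0.02166383666976322
top mouth rim [0.59007732 0.31441694]
top expected crop px underside,tip [[ 31.7  206.95]
 [196.4  209.1 ]]
side mouth rim [0.59024107 0.31774368]
side expected crop px underside,tip [[163.75  82.5 ]
 [205.9  368.7 ]]
```

View pics/c6.png

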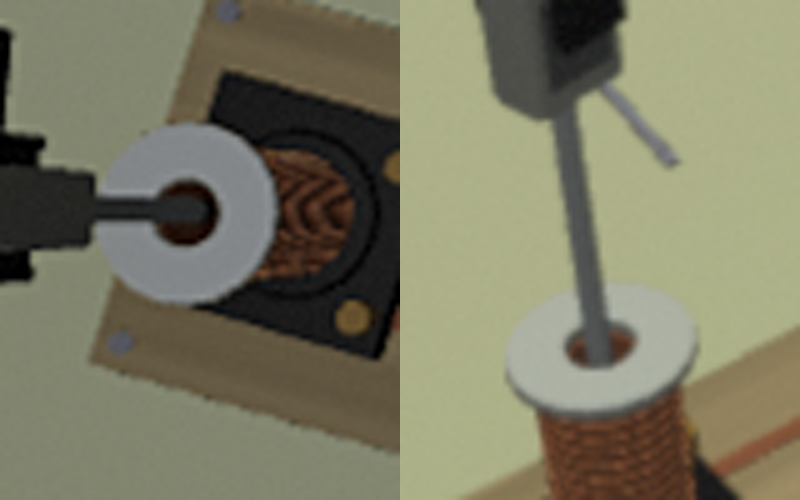

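The rod has entered the bore. In the top view it is about 3.5 px off the hole's centre in row (209 against 212.5), so about 1 mm too far in +x. I'll check the y offset numerically.

```bash
python3 - <<'E'
from h import *
from fit import *
for m,o in(('top',(90,240)),('side',(190,260))):
    im=cv2.imread(f'pics/raw_{m[0]}0.png')[...,1].astype(np.float32)
    c=fitc(m,im,(.59,.315),.119,(.0122,.0135),(.0085,.0098),1)[0]
    print(m,'hole',c,5*(proj(m,[[*c,.119],[.5906,.3154,.119],[.5896,.3154,.119],[.5906,.3164,.119],[.5906,.3154,.1054]])-o)+2)
    # rod rows/cols: profile across rod just outside mouth
    s6=cv2.imread(f'pics/raw_{m[0]}6.png')[...,1].astype(int)
    if m=='top': print(s6[274:291,112:134:3].T)
    else: print(s6[318:326:2,296:322])
E
```

```text
top hole [0.58996141 0.31380762] [[185.61440176 212.77014192]
 [180.74490409 210.93648236]
 [180.70377046 214.02902627]
 [177.67070643 211.02509718]
 [198.4552277  211.16920829]]
[[135 134 135 135 145  85  31  37  35  29  96 134 136 135 135 134 133]
 [134 135 134 136 143  85  29  37  38  26  99 135 137 134 135 135 134]
 [135 132 135 138 145  85  31  35  37  30 100 134 138 135 134 133 134]
 [135 137 138 137 113  64  36  37  40  35  36  66  73 110 136 138 136]
 [137 136  95  41  11  32  40  38  41  42  30  17  12  11  43 118 137]
 [141 114  50  12  17  36  40  39  39  43  31  21  21  16   4 101 136]
 [138 142  91  26   8  14  28  43  37  30  15  13  12   3 103 136 137]
 [135 135 137 142 130 116  78  55  35  48  74 106 125 137 137 135 134]]
side hole [0.58954686 0.31803081] [[199.86021294 343.67823937]
 [203.11610027 337.68413528]
 [205.50158509 338.85900303]
 [200.92603806 339.48707662]
 [208.00282924 370.56725334]]
[[100 100  99 100 100  98 100 100  98 100 100 108 114 106  83  56  40  35
   32  32  36  38  53  76  97 109]
 [100 100 100  98  99  99 100 100  99  97 109 119 100  65  37  25  27  25
   32  24  27  28  27  32  54  76]
 [ 99  99  99 100  99 101 101 100 101 105 114 111  82  44  30  28  24  26
   25  25  25  28  24  24  33  69]
 [ 99  99 100  99 101 100  99 100 100 101 109 115  98  60  33  27  28  28
   27  26  26  27  27  32  61 103]]
```

After correcting for camera bias, y is good to about 0.3 mm and x is about 1 mm too large. I'll nudge it and lower the rest of the way.

Emit:
{"op": "send_rows", "data": {
  "translation": [
    [-0.05, 0.03, 0],
    [-0.09, 0.03, 0],
    [-0.09, 0.03, -0.6],
    [-0.09, 0.03, -1.3],
    [-0.09, 0.03, -2],
    [-0.09, 0.03, -2.7],
    [-0.09, 0.03, -3.3],
    [-0.09, 0.03, -3.7],
    [-0.09, 0.03, -3.9],
    [-0.09, 0.03, -3.9],
    [-0.09, 0.03, -3.9],
    [-0.09, 0.03, -3.9]
  ],
  "roll": [0, 0, 0, 0, 0, 0, 0, 0, 0, 0, 0, 0]
}}

```text
t: 13.25
eef_pos: [0.5899, 0.3158, 0.2012]
ee_rot: [0.001, -0.682, 0.732, 0.002]
force: [0.0, 0.1, 0.2]
gripper_width: 0.0218
```

```bash
python3 look.py 7
```

```text
[0.58981733 0.3157954  0.20114351] [ 0.00096012 -0.68168846  0.73163952  0.00187828] [ 0.48343124 -0.21994411 -0.89990099] 0.02210009960480673
top mouth rim [0.59015112 0.31468494]
top expected crop px underside,tip [[ 94.3 210.5]
 [242.3 212.1]]
side mouth rim [0.59024107 0.31774368]
side expected crop px underside,tip [[180.4  189.95]
 [220.4  460.2 ]]
```

View pics/c7.png

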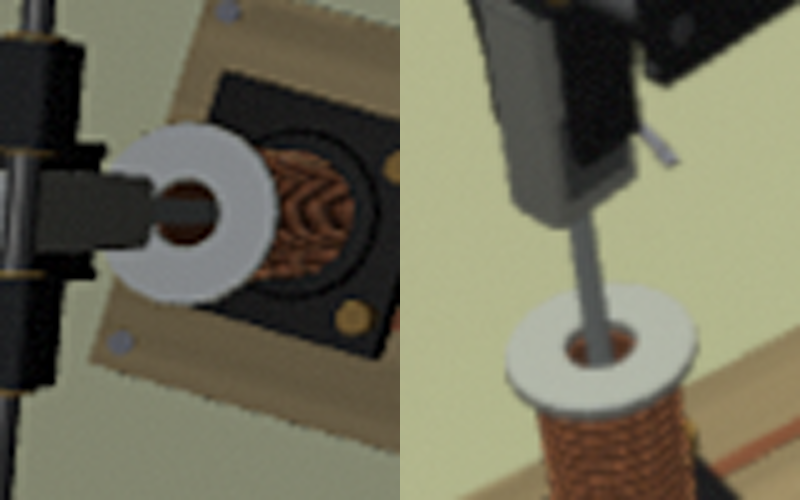

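The top view shows the rod at row about 211.5 against the bore centre at 212.5. In the side view the rod at mouth level is at about 598 against 600. It is centred and upright, there is no contact force, and the tip is at z ≈ 0.067 (target 0.066). I'm handing in.

```bash
python3 -c "
from h import *
s=env.read_state();print(s['t'],s['eef_pos'],abs(s['dq']).max());print(ticket.job_done())"
```

```text
13.35 [0.58981733 0.3157954  0.20114351] 0.0027299381442003542
the job is handed in; nothing more can be done
None
```

I pressed the switch to its stop and put the field probe in the coil. I handed in at 13.4 s with the arm still holding the probe. The hand-in gives no verdict.

- **Switch:** the force rose from 5 N to 16 N with no further travel at 42 mm, and the picture afterwards shows the button nearly flush in its bezel.
- **Probe:** I took the larger white one out of the rack's left hole by its handle. The grip closed at 22 mm, and just after lifting, the tip was where an upright rod should be.
- **Depth:** the tip is at about z = 0.067 m, against 0.066 m for halfway. That figure comes from the arm's pose, because the tip is hidden inside the bore. Above the coil, the pictures put the tip up to about 1.4 mm lower than the arm's pose gave, so it could be slightly deeper than this.
- **Centring:** within about 0.5 mm of the bore axis in both views, with contact force at noise level and the arm still.
- **Disagreement:** the two cameras placed the coil about 3–4 mm apart in y. I resolved this by comparing where the rod tip appeared with where the arm's pose put it; after that correction they agreed to within about 1 mm.

I went nowhere near the other things in the rack or on the table. One crop was 900 px wide, over the 800 px limit.

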